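# Load a stone plaque into a latched carrying cassette and lift the cassette off its dock

## Task

Take the stone plaque from the little display stand and stand it on edge, fully down, in the free slot of the wooden cassette. Then pinch the cassette's two opposed side catches together with the fingers, lift the cassette straight out of its dock and finish while still holding it by the pinched catches: level, still and well clear, some 10 cm above the dock, with both plaques standing in their slots. Leave the dark seal, the small stone figures and the red pot where they stand.

Things in the scene. Friction and masses are not known exactly. Their poses are not given: they have to be found in the camera images.
- plaque_mid (a point): Loose arched marble plaque (flat bottom, half-round top), 8 mm thick, 40 mm wide, 70 mm tall, 65 g, on the display stand. The point is its centre, half-way up (35 mm above its bottom edge). Axes: x = through the thickness, y = across the width, z = up along its height to the rounded top. It leans 22 degrees in the stand, its top away from the robot (give or take 25 degrees). Either face may face either way.
- stand: Wooden display stand, base 70 x 60 mm and 8 mm thick, fixed; origin at the centre of its underside. A ledge, a front lip and a 36 mm wide back rest (on its -x side, away from the robot) hold the bottom 28 mm of the plaque's back face; the upper 42 mm of the plaque is free on both faces. The plaque is drawn out upward along its own z.
- cassette: Light wooden carrying cassette, about 130 mm long (its x), 59 mm wide (its y), about 0.3 kg empty, loose but latched in its dock; it can shift 2.5 mm along x and 1 mm along y in it. Origin at the centre of its underside, z up. One plaque slot at each end (x = -52 and +52 mm), a narrow waist between, and in the middle a 30 mm wide, 58 mm high housing with a spring catch on either side (+y and -y). The plaque in the full slot reaches 76 mm above the underside.
- slot_free (a point): Middle of the floor of the free slot, at x = -52 mm in the cassette, 6 mm above its underside; axes as the cassette's. The slot is 11.5 mm wide along x (flared lips widen it to about 17 mm at the mouth), 49 mm long along y, upright. Its walls rise 19 mm above this point, the flared lips 28 mm. A seated plaque has its centre 35 mm above this point, its thickness along the cassette's x and its width along y.
- slot_full (a point): Middle of the floor of the other slot, at x = +52 mm in the cassette, same shape; a second plaque stands in it.
- plaque_stored_mid (a point): Centre of the second, like plaque, which already stands loose in the full slot (35 mm above its bottom edge; axes as the first plaque's).
- cassette_grip (a point): Point midway between the two catch pads, 45 mm above the cassette's underside; axes as the cassette's. Pinch here from above, the fingers closing along the cassette's y. The pads are 24 mm wide (x), 26 mm tall (32 to 58 mm above the underside), 62 mm apart over their outer faces at rest and 46 mm when fully pressed.
- catch_a_pad (a point): Middle of the outer face of the steel catch pad on the cassette's +y side.
- catch_b_pad (a point): Middle of the outer face of the steel catch pad on the cassette's -y side.
- catch_a (a joint): How far the +y catch is pressed in, m: 0 out (latched), 0.008 fully in. Its foot hooks 3.5 mm under the dock's keeper, so it is free of it from about 0.005. Return spring 2.5 N at rest, 6.5 N fully in.
- catch_b (a joint): The same for the -y catch.
- dock: Dark wooden dock, fixed, 150 x 96 mm; origin at the centre of its underside, axes along the cassette's. Its plate is 10 mm thick and carries the cassette; a steel keeper stands on either side (28 mm long in x, from 31 to 46 mm either side of the middle in y), its top 28 mm above the table, with a lip over the catch's foot; low corner guides are 18 mm above the table.
- by_seal: Bystander: dark mottled block seal, 35 x 36 x 68 mm, standing; origin at its underside.
- by_figure: Bystander: small pale stone animal figure, 35 x 42 x 62 mm; origin at its underside.
- by_pot: Bystander: round red paste pot, 45 mm across, 19 mm high; origin at its underside.

How it is judged:
On the way, in this order (a step that is already met when the one before it is completed fails the run):
1. the plaque stands on edge, fully down in the free slot, let go by the fingers, the cassette still in its dock (x of plaque_mid in the frame of slot_free between -0.006 and 0.006 m and y of plaque_mid in the frame of slot_free between -0.007 and 0.007 m and z of plaque_mid in the frame of slot_free between 0.031 and 0.039 m and angle between the z axis of plaque_mid and the z axis of slot_free, either way round below 0.22 rad and contact force between plaque and the fingers below 0.05 N and z of cassette in the frame of dock below 0.014 m), for 0.2 s.
2. both side catches are pinched in (more than 4.5 mm each) (value of joint each of catch_a, catch_b above 0.0045 m), for 0.1 s.
At the end, for the whole second after the job is handed in: Held by its catches, each pinched in over 4.5 mm; underside 60 mm or more above the dock's underside, touching neither dock nor stand, within 0.2 rad of level, under 3 cm/s; both plaques in their slots (6 mm in x, 7 mm in y, 4 mm in height, 0.22 rad of upright) (all of step 2 and x of plaque_mid in the frame of slot_free between -0.006 and 0.006 m and y of plaque_mid in the frame of slot_free between -0.007 and 0.007 m and z of plaque_mid in the frame of slot_free between 0.031 and 0.039 m and angle between the z axis of plaque_mid and the z axis of slot_free, either way round below 0.22 rad and x of plaque_stored_mid in the frame of slot_full between -0.006 and 0.006 m and y of plaque_stored_mid in the frame of slot_full between -0.007 and 0.007 m and z of plaque_stored_mid in the frame of slot_full between 0.031 and 0.039 m and angle between the z axis of plaque_stored_mid and the z axis of slot_full, either way round below 0.22 rad and z of cassette in the frame of dock above 0.06 m and angle between cassette's own z axis and vertical below 0.2 rad and contact force between the fingers and cassette above 3 N and contact force between cassette and dock below 0.05 N and contact force between cassette and stand below 0.05 N and linear speed of cassette below 0.03 m/s); the arm keeps its last pose, push and grip.
It fails at once if the bystander seal is pushed more than 20 mm or tipped (distance of by_seal from where it was at the start of the episode above 0.02 m or angle between by_seal's own z axis and vertical above 0.4 rad).
It fails at once if the bystander figure is pushed more than 20 mm or tipped (distance of by_figure from where it was at the start of the episode above 0.02 m or angle between by_figure's own z axis and vertical above 0.4 rad).
It fails at once if the bystander pot is pushed more than 20 mm or tipped (distance of by_pot from where it was at the start of the episode above 0.02 m or angle between by_pot's own z axis and vertical above 0.4 rad).
It also fails if it takes over 51 s, if anything falls off the work surface, if the arm or the gripper's body presses on something with over 40 N, if the wrist force passes 120 N, or if a joint passes its speed limit or range.

## Robot

A 7-joint arm with a two-finger parallel gripper is mounted at the origin on a cart in front of the work surface, level with it; the furniture and walls round the work are solid. World frame = base frame: x ahead of the robot, y to its left, z up, the work surface at z = 0. Lengths are in m, angles in rad, forces in N, time in s.
With the tool pointing down it reaches from about 0.425 to 0.95 m from the base axis. Payload 4.7 kg.
Tool frame: the origin (TCP) lies at the very end of the fingers, on their centre line; the grasp point (between the pads) lies 19 mm behind it; z points along the fingers, x is the direction in which the jaws open and shut, and the axes are right-handed (so a half turn about z gives the same grasp; the last joint's range is limited). The gripper opens to 87 mm and grips with 3 to 60 N. Pads are 19 mm wide; open, the fingers measure 117 mm over their backs; the gripper's body (75 mm by 190 mm) begins 51 mm behind the grasp point.
Start: joints at [-1.337, 0.469, -0.049, 1.532, 0.024, 1.141, -0.082], TCP at [0.175, 0.652, 0.223] pointing down, gripper open.
Joint ranges: [-2.59, 2.59], [-0.33, 1.99], [-1.39, 1.29], [0.1, 2.45], [-1.04, 4.18], [0.21, 1.99], [-2.66, 2.66]. Speed limits (rad/s): [2.57, 2.57, 3.14, 3.14, 3.14, 3.14, 3.14].

## Interface

Orientations are given as a unit quaternion [x, y, z, w].
In Python, from bench import sense, optics, order gives the robot as it stands. The module is installed in compiled form; this text tells all that it offers.
- The arm moves only by the shell command python3 -m jog 'ROWS' [FORCE]. ROWS is JSON, a list that holds one entry, the list of rows, each a list of 5 numbers: the finger opening in mm, from 0 to 87, then the shift along the world's x, y, z in mm, then the turn about the world's z in degrees. A call has 1 to 12 rows; each row is the pose to reach, as a shift and turn from the pose commanded when the call began; what a row does not reach only later rows make up. A row lasts 1/8 s, in which the tool goes at most 62.5 mm and 10.7 degrees, less where a joint would pass 70% of its speed; a pose out of reach is approached as far as the arm can. A call with a gripper value outside its range is refused whole. The fingers move at their own pace and stop on an object; FORCE is the grip in N (left out, the last holds). Time passes only in rows, so rows that repeat a pose let the fingers close. It gives the time, the measured TCP pose, the force and the opening at its end, in the units of the state.
- sense(): the state, without advancing time (a new reading comes with each control period).
- optics.grab_frame(name): name is "side" or "top" or "wrist"; returns the picture (420x560x3 uint8, blue, green, red); there is no depth.
- optics.camera_info(name): a dict with "mtx" (3x3 intrinsics, pixels), "k1" (the pictures are not rectified: a ray, as slopes to the right and down, at radius r is drawn at 1 + k1 r^2 times it, then the intrinsics apply), "world_from_camera" (4x4, takes a point from camera to world coordinates). Camera axes: x right, y down, z forward; pixel columns grow to the right and rows downward; lengths in m; the calibration is good to about 2 mm. A picture is of the moment at which its call begins: read the wrist's pose just before it. camera_info takes no time and is no camera call; for the wrist camera it gives the pose at the moment of the call.
- order.finish_job(): hands the job in, once; it reports no verdict.
The state is a dict: "time": time; "joint_positions": joint angles; "qd": joint speeds; "effort": joint torques, N m; "tcp_pos": TCP position; "orientation": TCP orientation; "contact_force": force on the tool from outside, world axes, zero at the start; "moment": the same for the moment, N m; "grip_width": opening from 0.0 (shut) to 1.0 (fully open).
Only numpy, scipy, OpenCV 4.12 (cv2) and the standard library are available. Lean on these libraries where they do the work, as an engineer would, in place of code of your own. Each camera call takes 0.05 s, during which the arm holds its last target.

## Working session

There is one attempt and no reset: what is moved stays moved. The work goes in short steps, Python scripts to look and compute and a shell command to move; the robot and the scene stay as the last step left them, time stands still between calls to the robot, and variables do not carry over. Pictures are saved under pics/ and viewed, and the job is handed in when it is done.

```bash
ls; mkdir -p pics; python3 - <<'E'
from bench import sense, optics, order
import cv2
s=sense(); print({k:s[k] for k in ('time','tcp_pos','orientation','grip_width','contact_force')})
for n in ('side','top','wrist'):
    i=optics.camera_info(n); print(n,i)
    cv2.imwrite(f'pics/{n}0.png',optics.grab_frame(n))
E
```

```text
pics
{'time': 0.0, 'tcp_pos': array([0.17517087, 0.65123177, 0.22149109]), 'orientation': array([ 7.93630097e-01,  6.08399767e-01, -7.63106971e-04,  6.40540876e-04]), 'grip_width': 0.9965551946604643, 'contact_force': array([ 1.42993344,  0.62643338, -0.77254016])}
side {'mtx': array([[397.05745163,   0.        , 274.26414246],
       [  0.        , 397.05745163, 207.49968794],
       [  0.        ,   0.        ,   1.        ]]), 'k1': -0.038739478563171496, 'world_from_camera': array([[-0.61795571,  0.44252755, -0.64984622,  1.04127239],
       [ 0.78591754,  0.32503694, -0.52600819,  0.4072629 ],
       [-0.02154909, -0.8357753 , -0.5486486 ,  0.53713194],
       [ 0.        ,  0.        ,  0.        ,  1.        ]])}
top {'mtx': array([[384.67188946,   0.        , 271.72187888],
       [  0.        , 384.67188946, 210.60950496],
       [  0.        ,   0.        ,   1.        ]]), 'k1': -0.0018197135926687705, 'world_from_camera': array([[ 0.12022012, -0.96860145,  0.21761975,  0.31633814],
       [-0.99274577, -0.11767555,  0.02466371, -0.06769419],
       [ 0.00171921, -0.21900616, -0.97572196,  0.87820746],
       [ 0.        ,  0.        ,  0.        ,  1.        ]])}
wrist {'mtx': array([[364.5692206 ,   0.        , 280.6837467 ],
       [  0.        , 364.5692206 , 206.10737423],
       [  0.        ,   0.        ,   1.        ]]), 'k1': -0.09218559398815057, 'world_from_camera': array([[ 0.2603918 ,  0.92336901,  0.28210954,  0.09948613],
       [ 0.96550156, -0.24851686, -0.07775674,  0.67353911],
       [-0.00168918,  0.29262441, -0.95622597,  0.38343692],
       [ 0.        ,  0.        ,  0.        ,  1.        ]])}
```

View pics/side0.png

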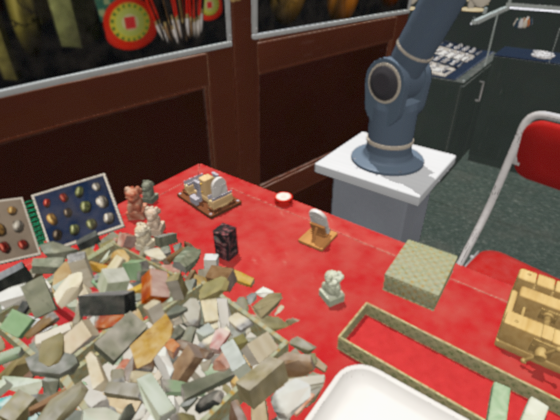

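View pics/top0.png

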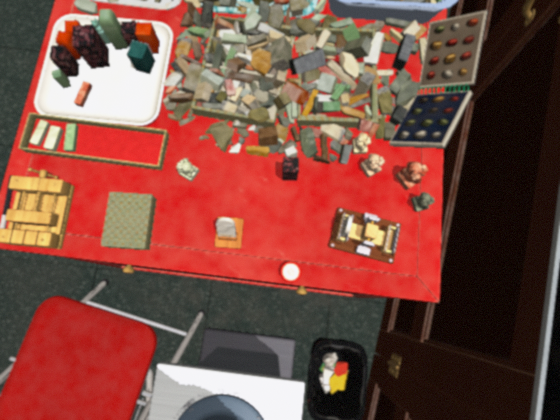

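View pics/wrist0.png

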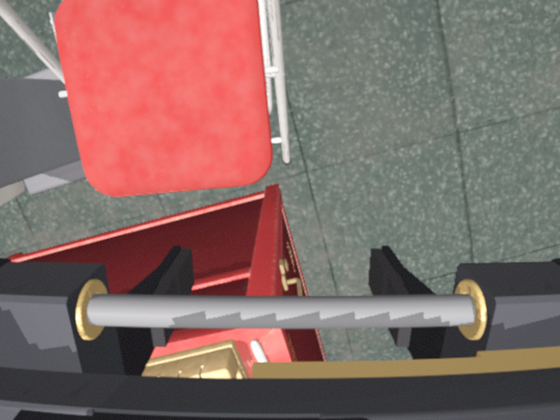

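```bash
cat > h.py <<'E'
from bench import sense, optics, order
import cv2, numpy as np
def ray(info,px):
    px=np.asarray(px,float).reshape(-1,1,2)
    # iterative undistort: draw = u*(1+k1 r^2)
    u=cv2.undistortPoints(px,info['mtx'],np.array([info['k1'],0,0,0.])).reshape(-1,2)
    T=info['world_from_camera']
    d=np.c_[u,np.ones(len(u))]@T[:3,:3].T
    return T[:3,3],d
def plane(info,px,z):
    o,d=ray(info,px); return o+d*((z-o[2])/d[:,2])[:,None]
def proj(info,P):
    T=np.linalg.inv(info['world_from_camera']); P=np.atleast_2d(P)
    r=cv2.Rodrigues(T[:3,:3])[0]
    return cv2.projectPoints(P.astype(float),r,T[:3,3],info['mtx'],np.array([info['k1'],0,0,0.]))[0].reshape(-1,2)
def tri(obs):
    A=np.zeros((3,3));b=np.zeros(3)
    for i,p in obs:
        o,d=ray(i,[p]);d=d[0]/np.linalg.norm(d[0]);M=np.eye(3)-np.outer(d,d);A+=M;b+=M@o
    return np.linalg.solve(A,b)
def crop(img,x0,y0,x1,y1,f,name):
    cv2.imwrite(name,cv2.resize(img[y0:y1,x0:x1],None,fx=f,fy=f,interpolation=cv2.INTER_CUBIC))
E
python3 - <<'E'
from h import *
t=optics.camera_info('top');s=optics.camera_info('side')
print(plane(t,[(229,232),(366,236),(290,271),(289,167),(186,168)],0.01).round(3))
a=cv2.imread('pics/top0.png');b=cv2.imread('pics/side0.png')
crop(a,160,140,420,290,3,'pics/topc.png'); crop(b,150,150,400,320,3,'pics/sidec.png')
E
```

```text
[[ 0.448  0.045  0.01 ]
 [ 0.477 -0.266  0.01 ]
 [ 0.378 -0.103  0.01 ]
 [ 0.62  -0.074  0.01 ]
 [ 0.588  0.169  0.01 ]]
```

View pics/topc.png

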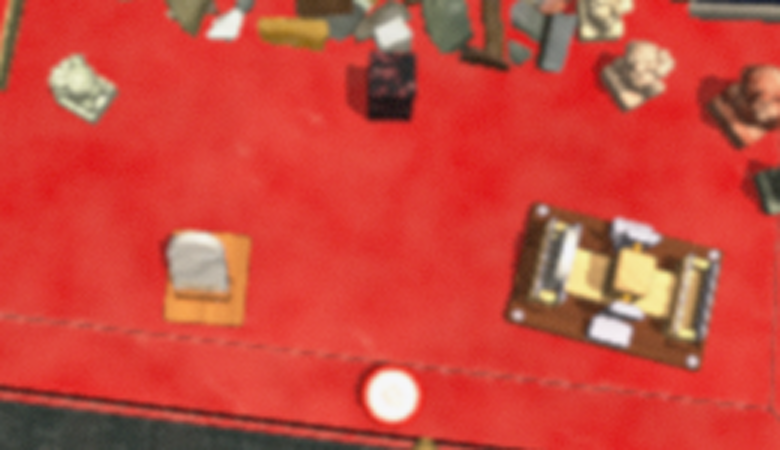

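View pics/sidec.png

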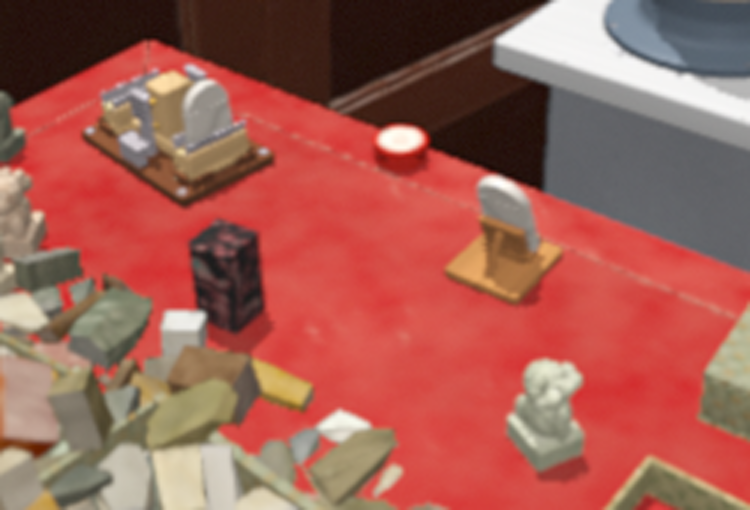

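```bash
python3 -m jog '[[[87,40,-50,0,0],[87,85,-105,0,0],[87,130,-160,0,0],[87,165,-215,0,0],[87,200,-270,0,0],[87,225,-330,0,0],[87,245,-390,0,0],[87,255,-450,0,0],[87,260,-510,0,0],[87,265,-560,0,0],[87,270,-600,0,0],[87,270,-600,0,0]]]'; python3 - <<'E'
from h import *
s=sense();print(s['time'],s['tcp_pos'],s['orientation'],s['joint_positions'])
i=optics.camera_info('wrist');np.save('w1.npy',i,allow_pickle=True);f=optics.grab_frame('wrist');cv2.imwrite('pics/w1.png',f)
E
```

```text
time: 1.65
tcp_pos: [0.4453, 0.0478, 0.2227]
orientation: [0.796, 0.605, -0.0, 0.0]
contact_force: [0.0, 0.1, -0.3]
grip_width: 0.998
1.65 [0.44532781 0.04776363 0.22266875] [ 7.96167395e-01  6.05076358e-01 -1.14200137e-04  2.58113156e-04] [-0.47124324  0.08795967  0.29013775  2.0587423  -0.02922461  0.99871479
  1.1333822 ]
```

View pics/w1.png

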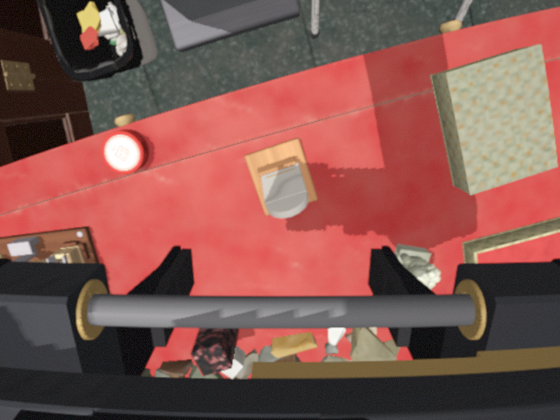

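```bash
python3 - <<'E'
from h import *
crop(cv2.imread('pics/w1.png'),225,120,345,230,6,'pics/w1c.png')
i=optics.camera_info('wrist'); print(i['world_from_camera'].round(3))
E
```

```text
[[ 0.264  0.922  0.282  0.37 ]
 [ 0.964 -0.253 -0.077  0.073]
 [ 0.     0.292 -0.956  0.384]
 [ 0.     0.     0.     1.   ]]
```

View pics/w1c.png

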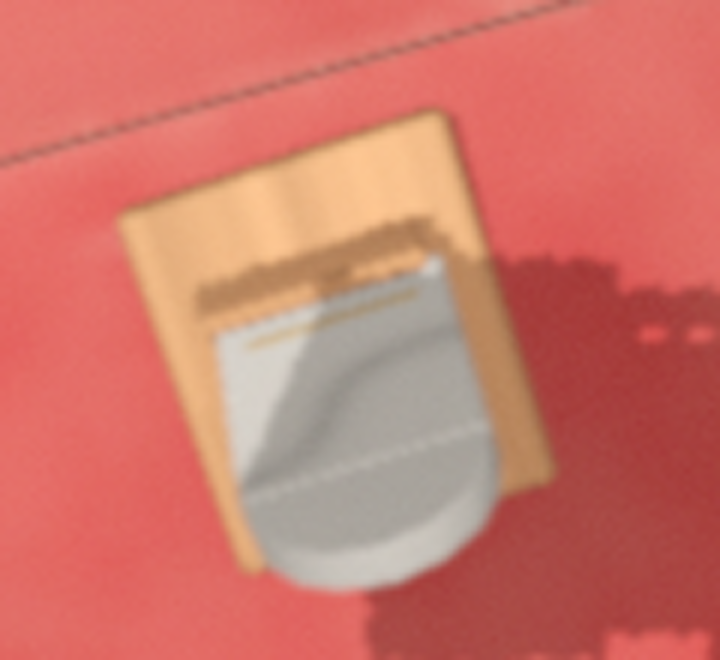

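```bash
python3 - <<'E'
from h import *
i=optics.camera_info('wrist');t=optics.camera_info('top');sd=optics.camera_info('side')
c=np.array([(120,213),(440,108),(552,478),(248,572)])/6+[225,120]
P=plane(i,c,.008);print(P.round(4)); m=P.mean(0);print('centre',m)
for k in range(4):
    d=P[(k+1)%4]-P[k];print(np.linalg.norm(d).round(4),np.degrees(np.arctan2(d[1],d[0])).round(1))
yaw=np.arctan2(*(P[3]-P[0]+P[2]-P[1])[[1,0]]);print('yaw away',np.degrees(yaw))
# side-view of the plaque's vertical plane: cast rays onto centre plane? top arch
b=np.array([(218,332),(445,262),(490,428),(243,497),(350,553),(340,590)])/6+[225,120]
for z in (.015,.02,.06,.07,.08): print(z,plane(i,b,z)[:,:2].round(4).tolist())
# predicted: tri arch top back edge using side & top views
b=cv2.imread('pics/side0.png');crop(b,290,195,350,260,10,'pics/sidec2.png')
E
```

```text
[[0.4178 0.0212 0.008 ]
 [0.415  0.0792 0.008 ]
 [0.484  0.082  0.008 ]
 [0.4866 0.0246 0.008 ]]
centre [0.45084399 0.05174289 0.008     ]
0.058 92.8
0.069 2.4
0.0575 -87.3
0.0689 -177.2
yaw away 2.5806769681340107
0.015 [[0.4412, 0.0325], [0.4397, 0.0733], [0.4701, 0.0735], [0.4708, 0.0285], [0.4858, 0.0439], [0.492, 0.0404]]
0.02 [[0.4402, 0.033], [0.4387, 0.0733], [0.4688, 0.0735], [0.4694, 0.0291], [0.4842, 0.0443], [0.4904, 0.0408]]
0.06 [[0.4324, 0.0374], [0.4311, 0.0732], [0.4579, 0.0734], [0.4585, 0.0339], [0.4716, 0.0474], [0.4771, 0.0443]]
0.07 [[0.4305, 0.0385], [0.4292, 0.0732], [0.4552, 0.0734], [0.4557, 0.0351], [0.4685, 0.0482], [0.4738, 0.0452]]
0.08 [[0.4286, 0.0396], [0.4273, 0.0732], [0.4524, 0.0734], [0.453, 0.0363], [0.4653, 0.049], [0.4705, 0.0461]]
```

View pics/sidec2.png

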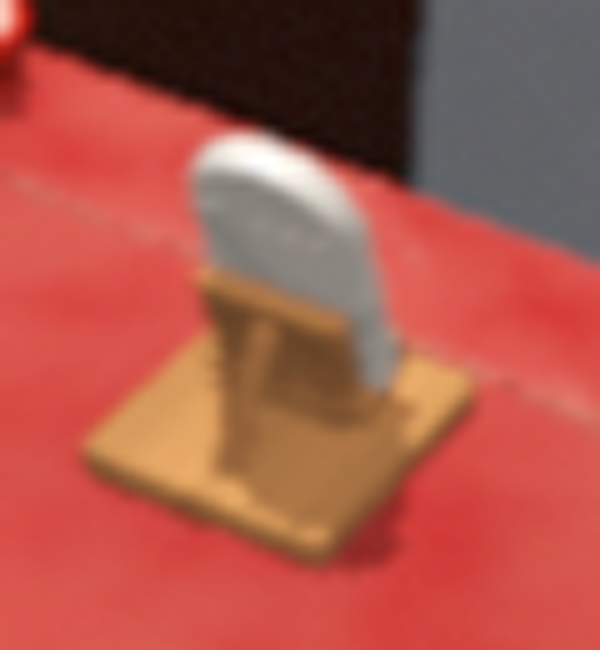

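```bash
python3 - <<'E'
from h import *
i=optics.camera_info('wrist');sd=optics.camera_info('side')
def yplane(info,px,y):
    o,d=ray(info,[px]);d=d[0];return o+d*(y-o[1])/d[1]
q=lambda x,y:(x/10+290,y/10+195)
print('rest corners',yplane(sd,q(350,330),.0515+.018),yplane(sd,q(203,280),.0515-.018))
print('plaque bottom corner +y back',yplane(sd,q(375,390),.0515+.02))
print('plaque side at ',yplane(sd,q(365,230),.0515+.02))
w=(340/6+225,590/6+120)
print('apex',tri([(i,w),(sd,q(255,130))]), yplane(sd,q(255,130),.052))
o,d=ray(i,[w]);print(yplane(i,w,.045))
# base corners check in side
print(plane(sd,[q(85,440),q(325,545),q(478,385)],.008).round(4))
E
```

```text
rest corners [0.45783202 0.0695     0.04576437] [0.45886856 0.0335     0.04388554]
plaque bottom corner +y back [0.44926262 0.0715     0.02580717]
plaque side at  [0.45766826 0.0715     0.07186091]
apex [0.46599893 0.04809927 0.0920105 ] [0.47030546 0.052      0.09544513]
[0.47454423 0.045      0.06773547]
[[0.4811 0.019  0.008 ]
 [0.4804 0.0797 0.008 ]
 [0.4137 0.077  0.008 ]]
```

```bash
python3 -m jog '[[[60,2,1,-10,-10],[60,4,2,-30,-20],[60,6,3,-50,-30],[60,8,4,-60,-40],[60,10,4,-75,-50],[60,10,4,-90,-60],[60,10,4,-105,-70],[60,10,4,-110,-72],[60,10,4,-110,-72],[60,10,4,-110,-72]]]' ; python3 - <<'E'
from h import *
s=sense();print(s['time'],s['tcp_pos'],s['orientation'],s['joint_positions'])
i=optics.camera_info('wrist');np.save('w2.npy',i,allow_pickle=True);f=optics.grab_frame('wrist');cv2.imwrite('pics/w2.png',f)
E
```

```text
time: 2.95
tcp_pos: [0.4557, 0.0563, 0.113]
orientation: [1.0, 0.027, 0.0, -0.0]
contact_force: [-0.6, -0.4, -0.8]
grip_width: 0.689
2.95 [0.45569797 0.05633841 0.11303205] [ 9.99643503e-01  2.66936914e-02  4.95125174e-04 -2.63645131e-04] [-0.57378375  0.27167994  0.42355983  2.16207368 -0.16550884  0.7366078
  0.01233204]
```

View pics/w2.png

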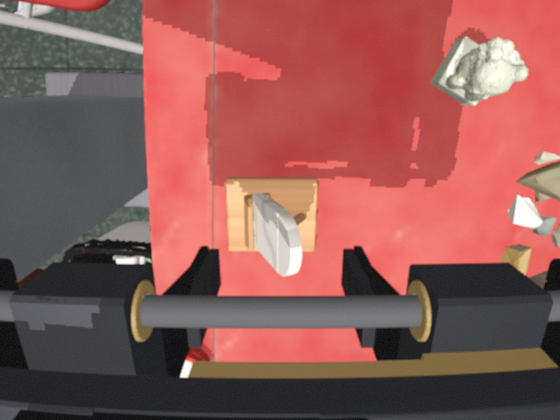

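```bash
python3 - <<'E'
from h import *
crop(cv2.imread('pics/w2.png'),210,165,340,285,5,'pics/w2c.png')
print(optics.camera_info('wrist')['world_from_camera'].round(3))
E
```

```text
[[ 0.999  0.049  0.017  0.453]
 [ 0.052 -0.955 -0.291  0.137]
 [ 0.002  0.292 -0.957  0.275]
 [ 0.     0.     0.     1.   ]]
```

View pics/w2c.png

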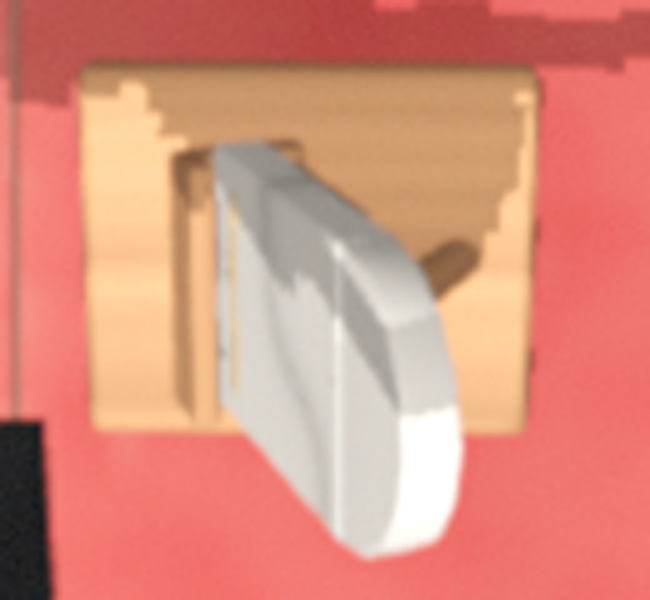

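```bash
python3 - <<'E'
from h import *
i=optics.camera_info('wrist')
def yplane(info,px,y):
    o,d=ray(info,[px]);d=d[0];return (o+d*(y-o[1])/d[1]).round(4)
q=lambda x,y:(x/5+210,y/5+165)
for y in (.070,.072,.074):
  print(y,'bot front',yplane(i,q(213,150),y),'bot back',yplane(i,q(258,146),y),'h50 front',yplane(i,q(338,240),y),'back',yplane(i,q(388,238),y))
c=np.array([(82,65),(540,68),(523,432),(93,428)])/5+[210,165]
P=plane(i,c,.008);print(P.round(4),P.mean(0))
d=P[1]-P[0];e=P[2]-P[3];print(np.degrees(np.arctan2(d[1],d[0])),np.degrees(np.arctan2(e[1],e[0])))
E
```

```text
0.07 bot front [0.4376 0.07   0.0301] bot back [0.4437 0.07   0.0268] h50 front [0.4552 0.07   0.0677] back [0.4612 0.07   0.066 ]
0.072 bot front [0.438  0.072  0.0373] bot back [0.444  0.072  0.0341] h50 front [0.4552 0.072  0.0739] back [0.461  0.072  0.0722]
0.074 bot front [0.4385 0.074  0.0446] bot back [0.4442 0.074  0.0415] h50 front [0.4551 0.074  0.08  ] back [0.4608 0.074  0.0784]
[[0.4161 0.0761 0.008 ]
 [0.4847 0.0792 0.008 ]
 [0.4869 0.0199 0.008 ]
 [0.4183 0.017  0.008 ]] [0.45150726 0.04805558 0.008     ]
2.561922091119146 2.398492857474062
```

```bash
python3 -m jog '[[[60,0,-6,-20,0],[60,0,-6,-45,0],[60,0,-6,-60,0],[60,0,-6,-62,0],[45,0,-6,-62,0],[30,0,-6,-62,0],[26,0,-6,-62,0],[26,0,-6,-62,0]]]' 5; python3 - <<'E'
from h import *
s=sense();print(s['time'],s['tcp_pos'],s['contact_force'],s['moment'],s['grip_width']*87)
f=optics.grab_frame('wrist');cv2.imwrite('pics/w3.png',f)
crop(optics.grab_frame('side'),270,170,370,270,6,'pics/s3.png')
E
```

```text
time: 4.0
tcp_pos: [0.4555, 0.05, 0.0509]
orientation: [1.0, 0.026, 0.0, -0.0]
contact_force: [-1.0, 0.6, -0.6]
grip_width: 0.34
4.0 [0.45548048 0.04996671 0.05085252] [-1.00210867  0.61963716 -0.60093837] [-0.092357    0.02844287  0.00265274] 29.60528083519881
```

View pics/w3.png

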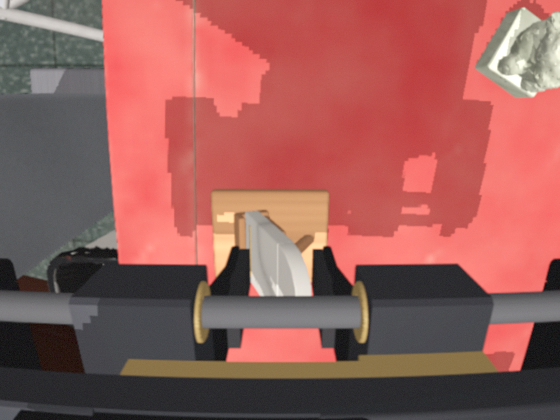

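View pics/s3.png

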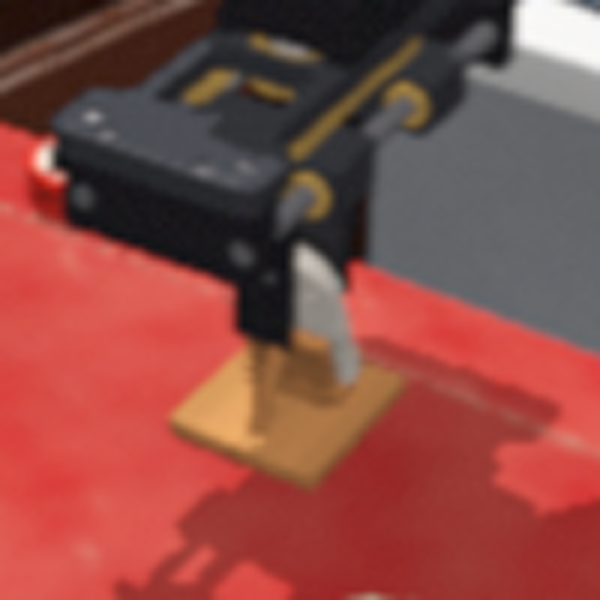

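```bash
python3 -m jog '[[[5,0,0,0,0],[5,0,0,0,0],[5,0,0,0,0],[5,0,0,0,0]]]' 8; python3 - <<'E'
from h import *
f=optics.grab_frame('wrist');crop(f,180,170,380,320,4,'pics/w4.png')
E
```

```text
time: 4.6
tcp_pos: [0.4549, 0.0498, 0.0506]
orientation: [1.0, 0.026, -0.0, -0.0]
contact_force: [-2.3, 0.4, 5.1]
grip_width: 0.209
```

View pics/w4.png

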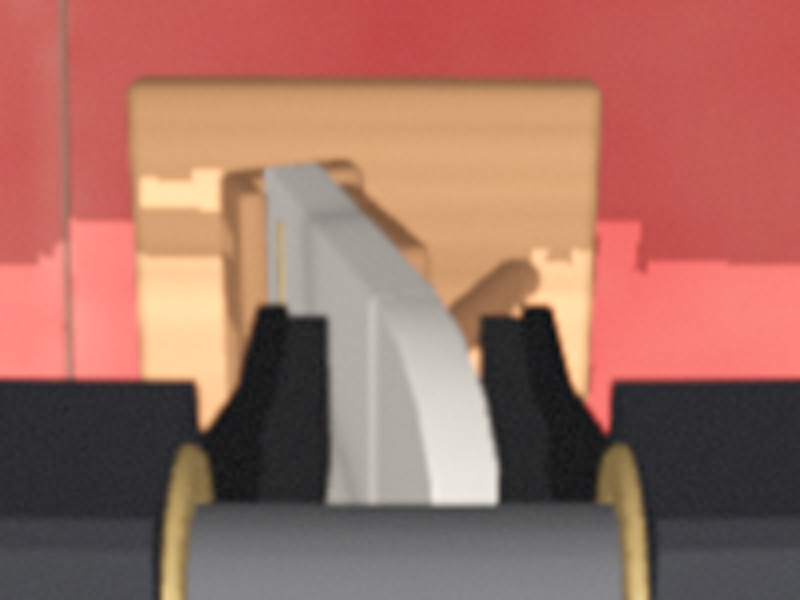

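```bash
python3 -m jog '[[[2,2,0,6,0],[2,5,0,14,0],[2,8,0,22,0],[2,11,0,30,0],[2,14,0,40,0],[2,14,0,55,0],[2,14,0,70,0],[2,14,0,70,0]]]' 8; python3 - <<'E'
from h import *
f=optics.grab_frame('wrist');crop(f,180,170,380,320,4,'pics/w5.png')
crop(optics.grab_frame('side'),270,120,370,270,4,'pics/s5.png')
E
```

```text
time: 5.65
tcp_pos: [0.4706, 0.0501, 0.1222]
orientation: [1.0, 0.026, 0.002, -0.001]
contact_force: [0.5, -0.0, -0.6]
grip_width: 0.092
```

View pics/w5.png

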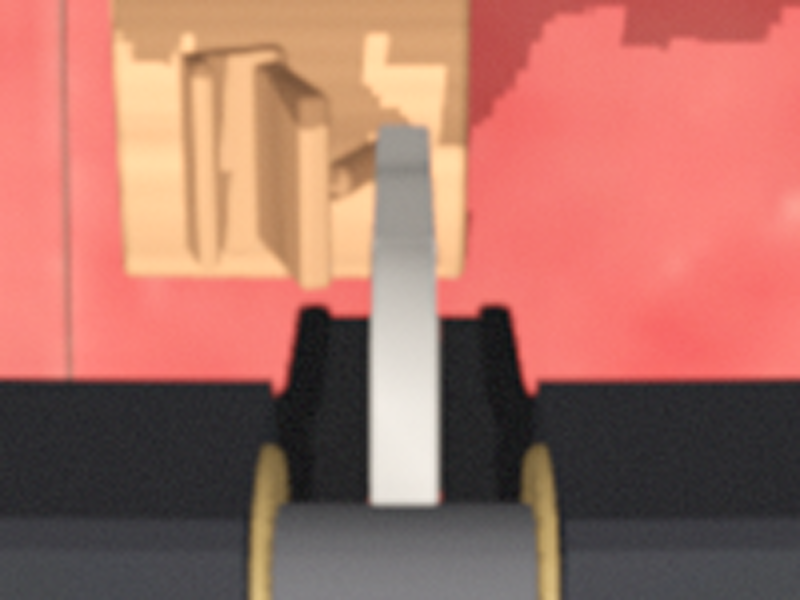

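View pics/s5.png

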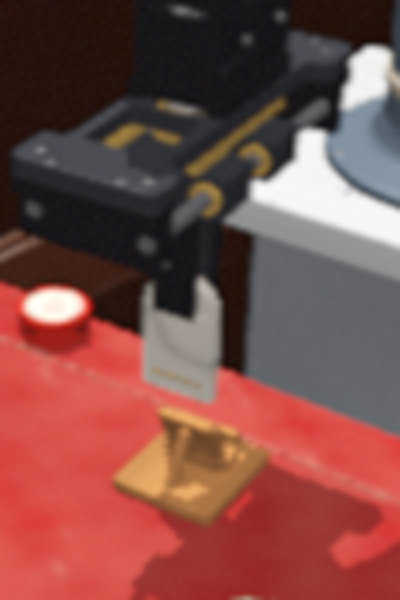

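```bash
python3 -m jog '[[[2,0,0,10,0],[2,2,-30,30,10],[2,5,-65,50,20],[2,10,-105,70,30],[2,15,-145,80,40],[2,20,-190,80,50],[2,25,-235,80,60],[2,30,-275,80,70],[2,35,-305,80,80],[2,35,-316,80,80],[2,35,-316,80,80],[2,35,-316,80,80]]]' 20; python3 - <<'E'
from h import *
s=sense();print(s['time'],s['tcp_pos'],s['orientation'],s['joint_positions'])
i=optics.camera_info('wrist');np.save('w6.npy',i,allow_pickle=True);f=optics.grab_frame('wrist');cv2.imwrite('pics/w6.png',f)
E
```

```text
time: 7.25
tcp_pos: [0.5044, -0.2644, 0.2004]
orientation: [0.749, 0.662, 0.0, -0.001]
contact_force: [-0.9, 0.5, -1.3]
grip_width: 0.09
7.25 [ 0.5043989  -0.26435682  0.20040807] [ 7.49067000e-01  6.62493896e-01  2.24062865e-04 -6.45860313e-04] [ 0.10963198  0.32757279  0.3792547   1.83241297 -0.14227442  1.00904359
  1.99503195]
```

View pics/w6.png

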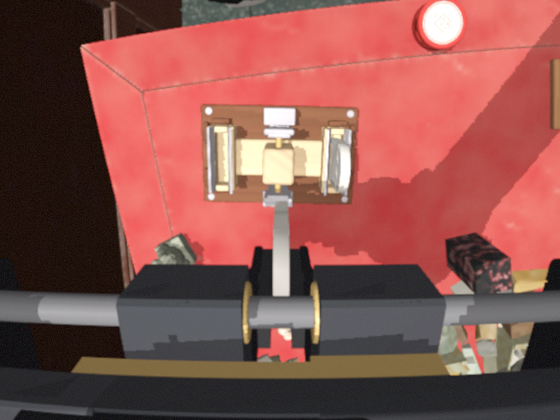

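```bash
python3 - <<'E'
from h import *
crop(cv2.imread('pics/w6.png'),195,95,365,215,4.6,'pics/w6c.png')
E
```

```text
(no output)
```

View pics/w6c.png

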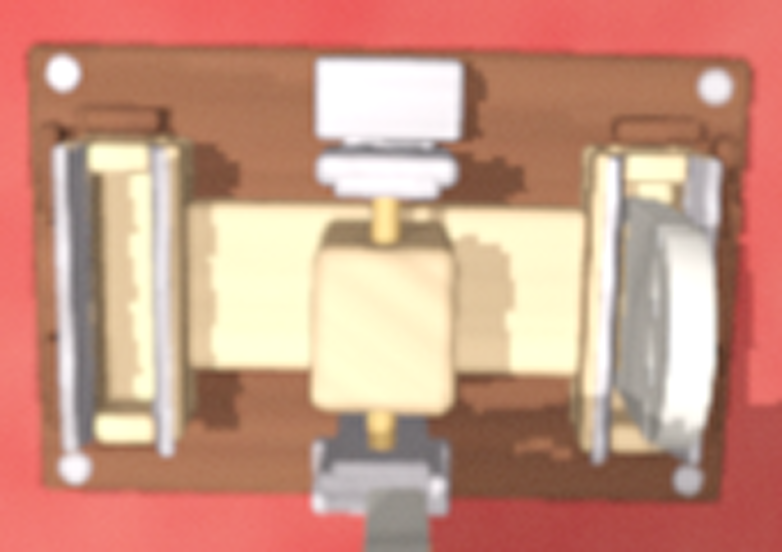

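```bash
python3 - <<'E'
from h import *
i=optics.camera_info('wrist')
q=lambda L:np.array(L)/4.6+[195,95]
def rep(n,L,z):
    P=plane(i,q(L),z);print(n,P[:,:2].round(4).tolist(),'mean',P.mean(0)[:2].round(4));return P
ang=lambda d:np.degrees(np.arctan2(d[1],d[0])).round(2)
P=rep('dock',[(32,45),(748,62),(718,498),(45,487)],.010);print(ang(P[1]-P[0]),ang(P[2]-P[3]),np.linalg.norm(P[1]-P[0]),np.linalg.norm(P[3]-P[0]))
P=rep('housing',[(318,250),(455,252),(453,415),(312,410)],.068);print(ang(P[1]-P[0]),ang(P[2]-P[3]))
P=rep('screws',[(63,72),(715,86),(688,481),(75,467)],.018);print(ang(P[1]-P[0]),ang(P[2]-P[3]))
P=rep('lips',[(66,145),(155,145),(160,452),(74,452)],.044);print(ang(P[3]-P[0]),ang(P[2]-P[1]))
P=rep('endblocks',[(88,157),(155,157),(155,428),(93,428)],.035)
P=rep('floor',[(105,170),(153,170),(155,410),(108,410)],.016)
P=rep('padsouter',[(385,155),(380,500)],.068)
P=rep('keeper tops',[(315,58),(465,58),(462,140),(315,138)],.028)
E
python3 - <<'E'
from h import *
# plaque bottom relative to tcp from side view s5 geometry
sd=optics.camera_info('side')
x=.4706+.004
for p in [(145,380),(213,400)]:
    o,d=ray(sd,[(p[0]/4+270,p[1]/4+120)]);d=d[0];print('plq bot corner',(o+d*(x-o[0])/d[0]).round(4))
E
```

```text
dock [[0.4254, -0.3278], [0.4467, -0.1826], [0.5392, -0.1954], [0.5186, -0.3419]] mean [ 0.4825 -0.2619]
81.64 81.99 0.14677634686137872 0.09425011242277936
housing [[0.4667, -0.2718], [0.47, -0.2479], [0.4992, -0.2516], [0.4952, -0.2767]] mean [ 0.4828 -0.262 ]
82.13 80.87
screws [[0.4315, -0.3209], [0.4503, -0.1912], [0.5321, -0.2029], [0.5129, -0.3327]] mean [ 0.4817 -0.2619]
81.76 81.6
lips [[0.4444, -0.3175], [0.4466, -0.3009], [0.5055, -0.3095], [0.5034, -0.3263]] mean [ 0.475  -0.3136]
-8.52 -8.27
endblocks [[0.4477, -0.3155], [0.4494, -0.3026], [0.5026, -0.3112], [0.5011, -0.3237]] mean [ 0.4752 -0.3132]
floor [[0.452, -0.316], [0.4533, -0.3063], [0.5032, -0.3139], [0.5019, -0.3239]] mean [ 0.4776 -0.315 ]
padsouter [[0.4518, -0.2581], [0.5135, -0.2667]] mean [ 0.4826 -0.2624]
keeper tops [[0.435, -0.2698], [0.4386, -0.241], [0.4541, -0.2433], [0.4502, -0.2719]] mean [ 0.4445 -0.2565]
plq bot corner [0.4746 0.033  0.073 ]
plq bot corner [0.4746 0.0741 0.0775]
```

```bash
python3 - <<'E'
from h import *
s=sense();print(s['tcp_pos']);f=optics.grab_frame('side');cv2.imwrite('pics/s7.png',f)
crop(f,150,110,270,220,6,'pics/s7c.png')
g=optics.grab_frame('top');cv2.imwrite('pics/t7.png',g);crop(g,300,170,430,290,5,'pics/t7c.png')
E
```

```text
[ 0.50450976 -0.26431148  0.20048417]
```

View pics/s7c.png

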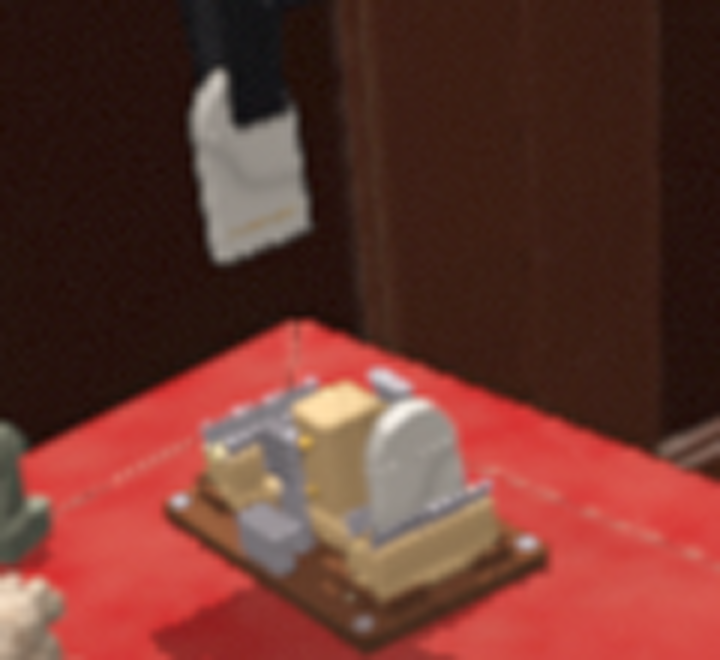

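View pics/t7c.png

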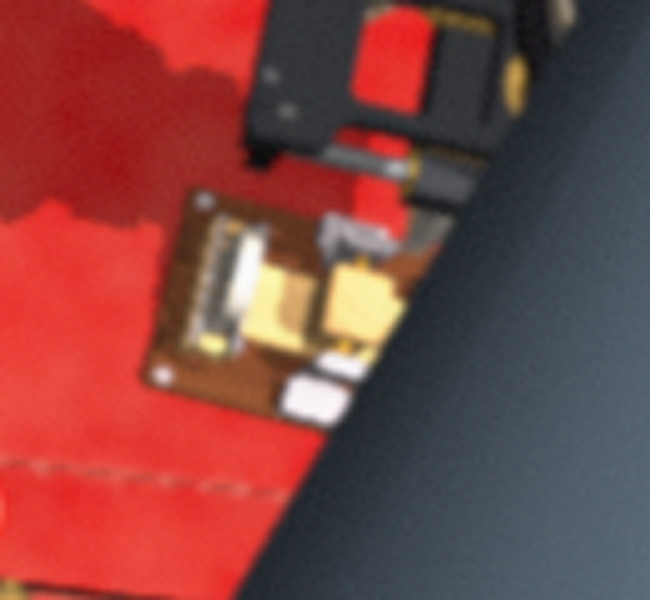

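```bash
python3 - <<'E'
from h import *
sd=optics.camera_info('side');s=sense();t=s['tcp_pos'];q=s['orientation']
a=2*np.arctan2(q[1],q[0]);n=np.array([np.cos(a),np.sin(a),0]);u=np.array([n[1],-n[0],0]);print(np.degrees(a))
pl=t+.004*n
L=np.array([(216,266),(312,228),(205,190),(297,120),(232,122),(287,112)])/6+[150,110]
for p in L:
    o,d=ray(sd,[p]);d=d[0];X=o+d*((pl-o)@n)/(d@n);print('u,z rel tcp (mm):',(1000*(X-t)@u).round(1),(1000*(X-t)[2]).round(1))
E
```

```text
83.02890639760514
u,z rel tcp (mm): 21.8 -52.1
u,z rel tcp (mm): -23.0 -51.8
u,z rel tcp (mm): 21.5 -21.1
u,z rel tcp (mm): -22.6 -6.9
u,z rel tcp (mm): 5.8 1.0
u,z rel tcp (mm): -18.6 -2.5
```

```bash
python3 -m jog '[[[2,-15,-25,0,-1],[2,-30,-49.5,-10,-1.3],[2,-30,-49.5,-35,-1.3],[2,-30,-49.5,-65,-1.3],[2,-30,-49.5,-90,-1.3],[2,-30,-49.5,-90,-1.3],[2,-30,-49.5,-90,-1.3]]]'; python3 - <<'E'
from h import *
s=sense();t=s['tcp_pos'];q=s['orientation'];print(t,np.degrees(2*np.arctan2(q[1],q[0])),s['joint_positions'][6])
i=optics.camera_info('wrist');f=optics.grab_frame('wrist');cv2.imwrite('pics/w8.png',f);crop(f,190,130,390,280,4,'pics/w8c.png')
print(proj(i,t),proj(i,[[.4747,-.3137,.044],[.4747,-.3137,.060]]))
f=optics.grab_frame('side');crop(f,150,130,270,220,6,'pics/s8c.png')
E
```

```text
time: 8.28
tcp_pos: [0.4751, -0.3158, 0.1116]
orientation: [0.757, 0.654, 0.0, 0.001]
contact_force: [-0.8, 0.1, -0.2]
grip_width: 0.09
[ 0.47506041 -0.3157537   0.11155283] 81.66475823782936 2.136295018796948
[[278.06918908 263.22414912]] [[281.78560678 217.30156709]
 [281.84801162 225.60903706]]
```

View pics/w8c.png

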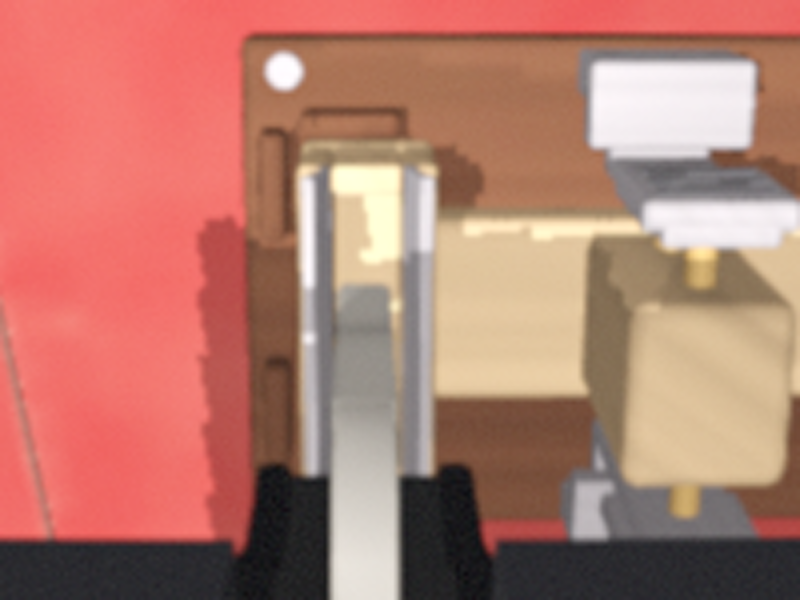

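View pics/s8c.png

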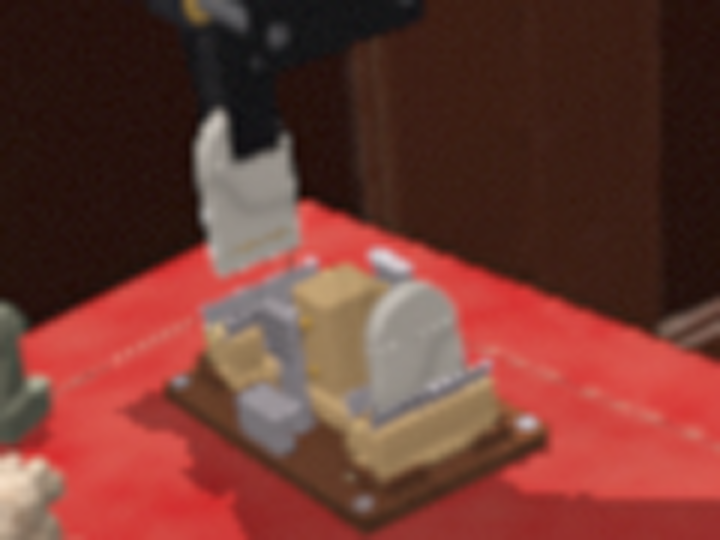

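```bash
python3 - <<'E'
from h import *
sd=optics.camera_info('side')
u=np.array([.9895,-.1444,0]);n=np.array([.1444,.9895,0]);c=np.array([.4747,-.3137,0])
for nm,off,L in (('plaque',.004,[(217,275),(298,247)]),('lip near',.0085,[(205,345),(270,305)]),('lip far',-.0085,[(205,310),(315,262)]),('fullplaque',.108,[(372,415),(465,388)]),('full lip near',.1125,[(350,425),(490,365)])):
    for p in np.array(L)/6+[150,130]:
        o,d=ray(sd,[p]);d=d[0];X=o+d*((c+off*n-o)@n)/(d@n);print(nm,'u',(1000*(X-c)@u).round(1),'z',(X[2]*1000).round(1))
E
```

```text
plaque u 23.2 z 64.3
plaque u -17.1 z 61.9
lip near u 36.5 z 37.9
lip near u 3.1 z 43.5
lip far u 24.7 z 43.2
lip far u -32.1 z 44.2
fullplaque u 22.4 z 40.7
fullplaque u -23.3 z 33.2
full lip near u 35.8 z 44.1
full lip near u -33.6 z 41.6
```

```bash
python3 - <<'E'
from h import *
i=optics.camera_info('wrist')
u=np.array([.9895,-.1444,0]);c=np.array([.4747,-.3137,0])
for nm,p,zs in (('plq bot',(364,287),(.058,.062,.066)),('h50 mark',(364,400),(.110,.114)),('lip -u end',(315,168),(.044,)),('lip -u end R',(420,168),(.044,)),('block inner',(365,192),(.035,))):
    for z in zs:
        X=plane(i,[np.array(p)/4+[190,130]],z)[0];print(nm,z,(1000*(X-c)@u).round(1),(X[:2]).round(4))
E
```

```text
plq bot 0.058 -14.5 [ 0.4602 -0.3124]
plq bot 0.062 -15.7 [ 0.459  -0.3122]
plq bot 0.066 -16.9 [ 0.4579 -0.312 ]
h50 mark 0.11 -15.8 [ 0.459  -0.3122]
h50 mark 0.114 -17.3 [ 0.4574 -0.312 ]
lip -u end 0.044 -30.3 [ 0.4435 -0.3178]
lip -u end R 0.044 -30.3 [ 0.4459 -0.3012]
block inner 0.035 -24.3 [ 0.4505 -0.3108]
```

```bash
python3 -m jog '[[[2,-3.5,1.5,0,0],[2,-3.5,1.5,-8,0],[2,-3.5,1.5,-18,0],[2,-3.5,1.5,-28,0],[2,-3.5,1.5,-36,0],[2,-3.5,1.5,-41,0],[2,-3.5,1.5,-41,0]]]'; python3 - <<'E'
from h import *
s=sense();print(s['tcp_pos'],s['contact_force'])
f=optics.grab_frame('wrist');crop(f,190,130,390,280,4,'pics/w9c.png')
f=optics.grab_frame('side');crop(f,150,130,270,220,6,'pics/s9c.png')
E
```

```text
time: 9.25
tcp_pos: [0.4706, -0.3141, 0.0691]
orientation: [0.757, 0.654, -0.0, -0.0]
contact_force: [-0.1, 0.6, -0.5]
grip_width: 0.088
[ 0.47062795 -0.31407636  0.06910901] [-0.1473275   0.55919832 -0.46571652]
```

View pics/w9c.png

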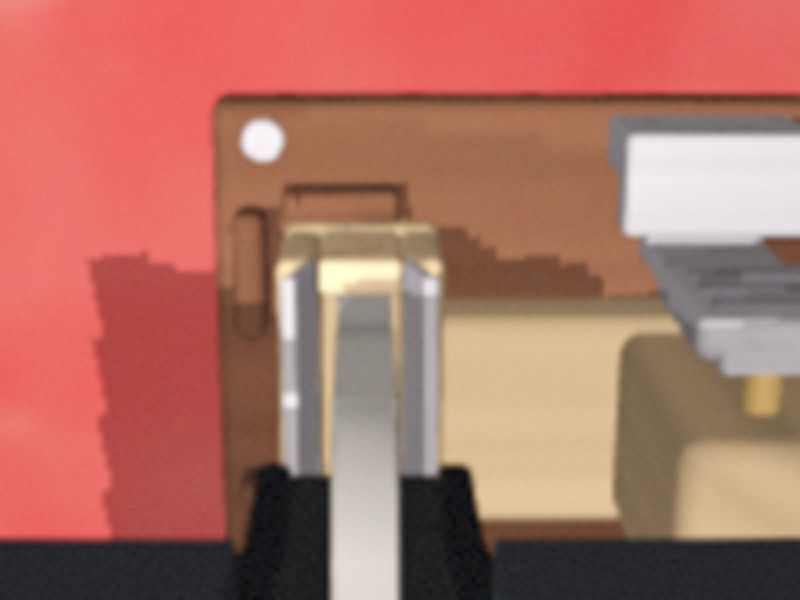

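View pics/s9c.png

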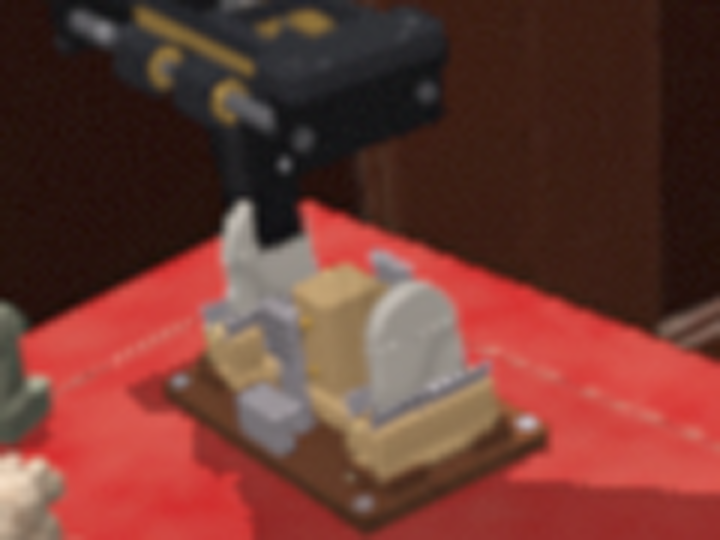

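```bash
python3 -m jog '[[[2,1,0,-2,0],[2,1,0,-4,0]]]'; python3 -m jog '[[[2,0,0,-1,0],[2,0,0,-2,0]]]';python3 -m jog '[[[2,0,0,-1,0],[2,0,0,-2,0]]]'
```

```text
time: 9.6
tcp_pos: [0.4723, -0.3147, 0.0674]
orientation: [0.757, 0.654, 0.0, 0.0]
contact_force: [-4.5, 3.8, 22.4]
grip_width: 0.088
time: 9.85
tcp_pos: [0.4725, -0.3151, 0.0673]
orientation: [0.757, 0.654, 0.001, 0.001]
contact_force: [-5.7, 4.7, 27.7]
grip_width: 0.092
time: 10.1
tcp_pos: [0.4734, -0.3152, 0.0661]
orientation: [0.757, 0.654, 0.002, 0.002]
contact_force: [-5.8, 4.6, 29.1]
grip_width: 0.087
```

```bash
python3 -m jog '[[[2,0,0,4,0],[2,0,0,5,0],[18,0,0,5,0],[22,0,0,5,0],[22,0,0,5,0]]]'; python3 - <<'E'
from h import *
s=sense();print(s['tcp_pos'],s['contact_force'])
f=optics.grab_frame('wrist');crop(f,190,130,390,280,4,'pics/w10c.png')
f=optics.grab_frame('side');crop(f,150,130,270,220,6,'pics/s10c.png')
E
```

```text
time: 10.72
tcp_pos: [0.4717, -0.314, 0.0662]
orientation: [0.757, 0.654, -0.0, -0.0]
contact_force: [-1.5, 0.2, -0.0]
grip_width: 0.245
[ 0.47168672 -0.31404954  0.06621732] [-1.4952252   0.22136107 -0.00172359]
```

View pics/w10c.png

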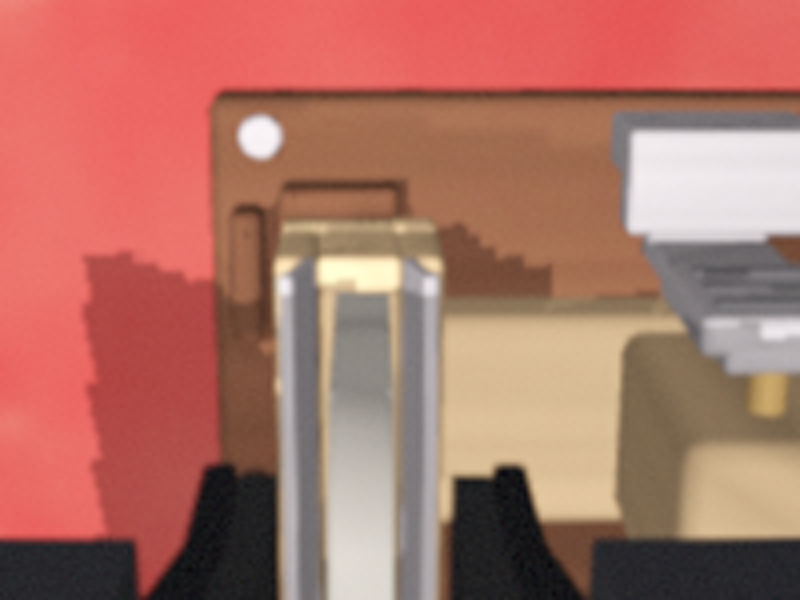

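View pics/s10c.png

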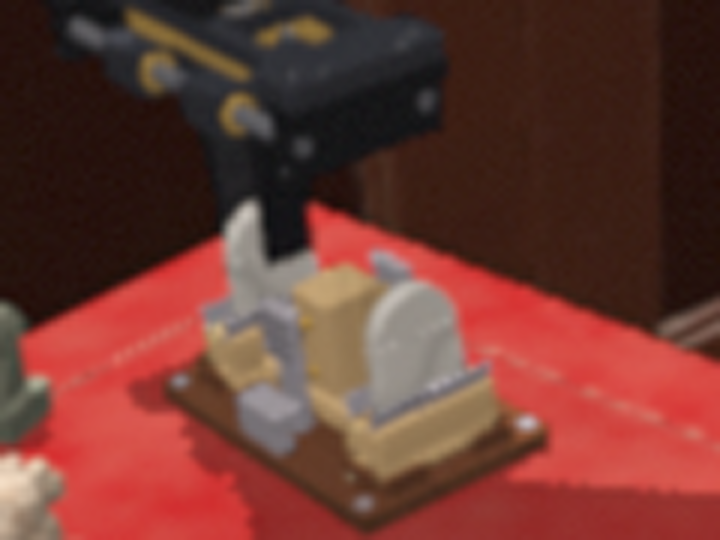

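```bash
python3 -m jog '[[[22,0,0,15,0],[22,0,0,40,0],[22,0,0,70,0],[40,0,0,100,-8],[60,3,15,115,-18],[80,6,30,115,-28],[82,9,45,115,-38],[82,10.5,52,115,-48],[82,10.5,52,115,-58],[82,10.5,52,115,-68],[82,10.5,52,115,-78],[82,10.5,52,115,-88]]]'; python3 -m jog '[[[82,0,0,0,-2],[82,0,0,0,-2]]]'; python3 - <<'E'
from h import *
s=sense();t=s['tcp_pos'];q=s['orientation'];print(t,np.degrees(2*np.arctan2(q[1],q[0])),s['joint_positions'])
i=optics.camera_info('wrist');print(i['world_from_camera'].round(3));f=optics.grab_frame('wrist');cv2.imwrite('pics/w11.png',f)
f=optics.grab_frame('side');crop(f,150,100,270,220,5,'pics/s11c.png')
E
```

```text
time: 12.32
tcp_pos: [0.4825, -0.2622, 0.1826]
orientation: [0.998, -0.058, 0.001, -0.0]
contact_force: [0.6, 0.1, 0.0]
grip_width: 0.938
time: 12.58
tcp_pos: [0.4824, -0.2621, 0.182]
orientation: [0.997, -0.072, 0.0, -0.0]
contact_force: [0.7, 0.0, -0.4]
grip_width: 0.944
[ 0.48243484 -0.26210186  0.18204591] -8.230643221485778 [-0.16476176  0.36723225  0.75030732  1.91359337 -0.30080078  0.97463869
  0.57988913]
[[ 0.99  -0.138 -0.041  0.496]
 [-0.144 -0.946 -0.289 -0.181]
 [ 0.001  0.292 -0.956  0.344]
 [ 0.     0.     0.     1.   ]]
```

View pics/w11.png

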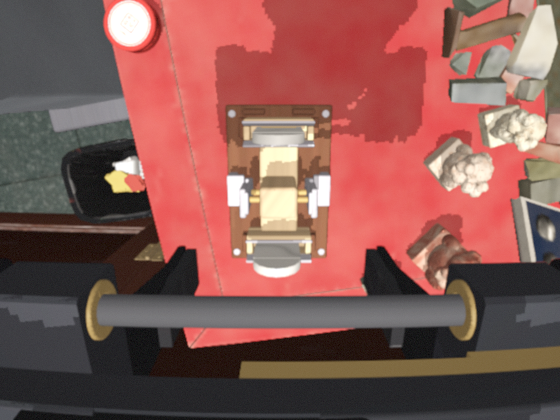

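View pics/s11c.png

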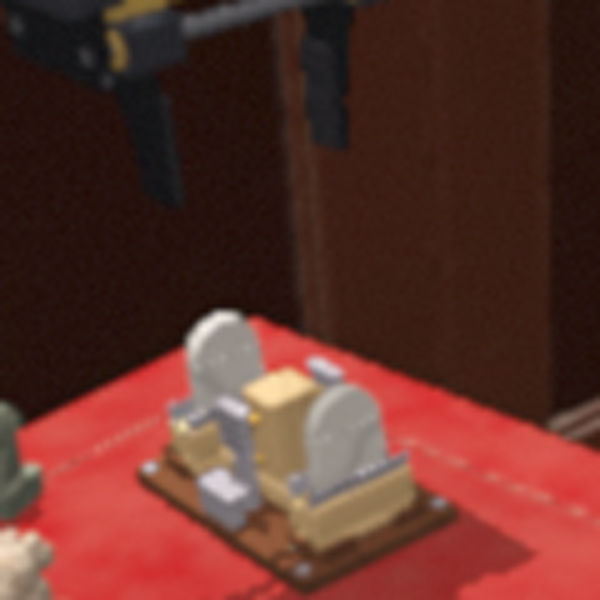

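```bash
python3 - <<'E'
from h import *
sd=optics.camera_info('side');i=optics.camera_info('wrist')
u=np.array([.9895,-.1444,0]);n=np.array([.1444,.9895,0]);c=np.array([.4822,-.2622,0])
for nm,off,p in (('free',-.052,(222,310)),('full',.052,(347,385))):
    o,d=ray(sd,[np.array(p)/5+[150,100]]);d=d[0];X=o+d*((c+off*n-o)@n)/(d@n);print(nm,'u',(1000*(X-c)@u).round(1),'z',(X[2]*1000).round(1))
f=cv2.imread('pics/w11.png');crop(f,215,95,345,285,4,'pics/w11c.png')
E
```

```text
free u -8.0 z 90.0
full u -8.0 z 87.0
```

View pics/w11c.png

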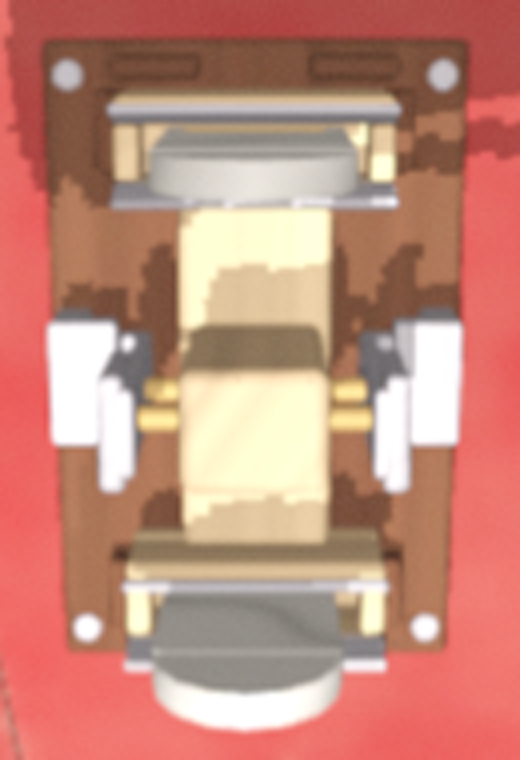

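```bash
python3 - <<'E'
from h import *
i=optics.camera_info('wrist')
u=np.array([.9895,-.1444,0]);n=np.array([.1444,.9895,0]);c=np.array([.4822,-.2622,0])
for nm,off,p in (('free outer',-.056,(246,728)),('free inner',-.048,(246,692)),('full inner',.048,(255,200)),('full outer',.056,(255,168)),('free h50 inner',-.048,(246,652))):
    o,d=ray(i,[np.array(p)/4+[215,95]]);d=d[0];X=o+d*((c+off*n-o)@n)/(d@n);print(nm,'u',(1000*(X-c)@u).round(1),'z',(X[2]*1000).round(1))
P=lambda L,z:plane(i,np.array(L)/4+[215,95],z)
for nm,L,z in (('dock',[(45,42),(468,42),(443,650),(72,650)],.01),('housing',[(184,372),(325,372),(328,490),(182,490)],.068),('pads',[(100,480),(408,480)],.068),('padsT',[(118,380),(390,380)],.068),('screws',[(67,74),(443,74),(425,628),(88,628)],.018),('lips',[(110,192),(398,198),(388,587),(125,587)],.044)):
    X=P(L,z);m=X.mean(0);print(nm,m.round(4)[:2],'u,n',((m-c)@u*1e3).round(1),((m-c)@n*1e3).round(1),'first edge ang',np.degrees(np.arctan2(*(X[1]-X[0])[[1,0]])).round(2),'len',np.linalg.norm(X[1]-X[0]).round(4))
E
```

```text
free outer u -1.3 z 84.6
free inner u -1.3 z 84.8
full inner u 0.6 z 84.3
full outer u 0.7 z 106.0
free h50 inner u -1.5 z 66.4
dock [ 0.4829 -0.2624] u,n 0.7 -0.1 first edge ang -8.32 len 0.0941
housing [ 0.4827 -0.262 ] u,n 0.5 0.3 first edge ang -8.32 len 0.0275
pads [ 0.4811 -0.2719] u,n 0.3 -9.7 first edge ang -8.32 len 0.0614
padsT [ 0.4841 -0.2515] u,n 0.3 10.8 first edge ang -8.32 len 0.0531
screws [ 0.4829 -0.2609] u,n 0.5 1.3 first edge ang -8.32 len 0.0821
lips [ 0.4828 -0.2617] u,n 0.5 0.6 first edge ang -9.51 len 0.059
```

```bash
python3 -m jog '[[[84,0,0,-30,0],[84,0,0,-70,0],[84,0,0,-100,0],[84,0,0,-118,0],[84,0,0,-130,0],[84,0,0,-136,0],[84,0,0,-136,0]]]'; python3 - <<'E'
from h import *
s=sense();t=s['tcp_pos'];q=s['orientation'];print(t,np.degrees(2*np.arctan2(q[1],q[0])),s['contact_force'])
f=optics.grab_frame('wrist');cv2.imwrite('pics/w12.png',f)
f=optics.grab_frame('side');crop(f,140,90,280,220,5,'pics/s12c.png')
E
```

```text
time: 13.55
tcp_pos: [0.4826, -0.2623, 0.0458]
orientation: [0.997, -0.073, 0.0, 0.0]
contact_force: [0.6, 0.4, 0.4]
grip_width: 0.963
[ 0.48256505 -0.2623398   0.04584103] -8.354491172851311 [0.61036471 0.35439987 0.35195615]
```

View pics/w12.png

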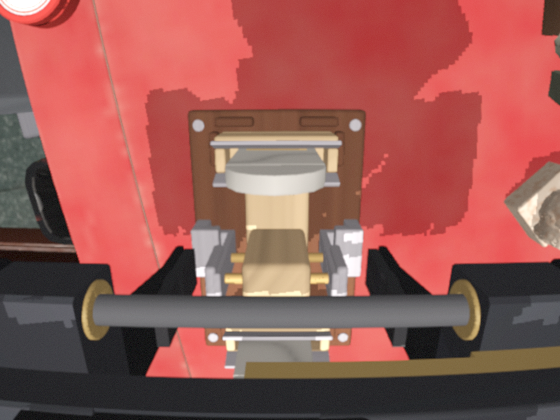

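View pics/s12c.png

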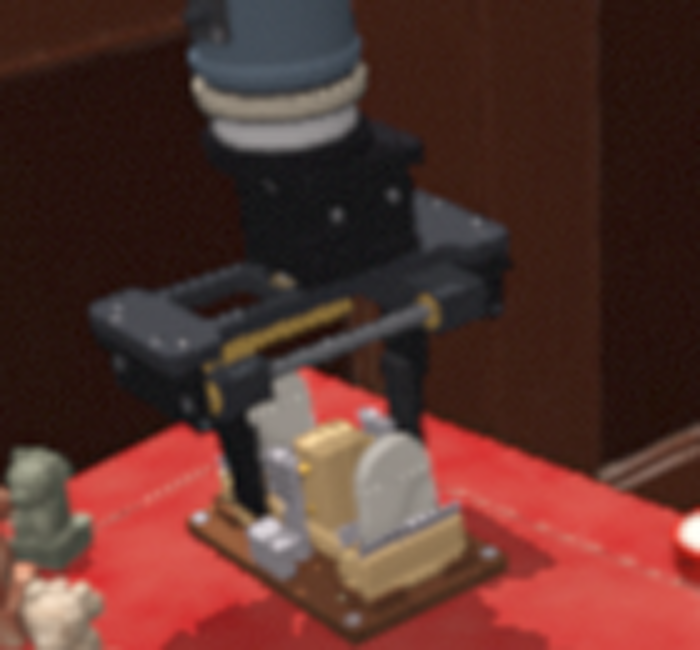

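```bash
python3 - <<'E'
from h import *
sd=optics.camera_info('side')
u=np.array([.9895,-.1444,0]);n=np.array([.1444,.9895,0]);c=np.array([.4825,-.2622,0]);z=np.array([0,0,1.])
cc=lambda X:((proj(sd,X)-[140,90])*5).round(0).tolist()
print('pad+u outer top corners',cc([c+.031*u+.012*n+.068*z,c+.031*u-.012*n+.068*z]))
t=sense()['tcp_pos']
print('finger tip +u inner, n+-9.5',cc([t+.042*u+.0095*n,t+.042*u-.0095*n]),'outer',cc([t+.056*u+.0095*n,t+.056*u-.0095*n]))
print('full plaque apex',cc([c+.052*n+.086*z]),'dock corners',cc([c+.048*u+.075*n+.01*z,c+.048*u-.075*n+.01*z,c-.048*u+.075*n+.01*z]))
print('housing top corners +u',cc([c+.015*u+.015*n+.068*z,c+.015*u-.015*n+.068*z]))
E
```

```text
pad+u outer top corners [[285.0, 470.0], [257.0, 453.0]]
finger tip +u inner, n+-9.5 [[267.0, 516.0], [246.0, 502.0]] outer [[243.0, 527.0], [221.0, 512.0]]
full plaque apex [[383.0, 443.0]] dock corners [[346.0, 637.0], [176.0, 521.0], [504.0, 559.0]]
housing top corners +u [[316.0, 461.0], [281.0, 439.0]]
```

```bash
python3 - <<'E'
from h import *
f=optics.grab_frame('side');crop(f,170,160,240,220,10,'pics/s13.png')
E
```

```text
(no output)
```

View pics/s13.png

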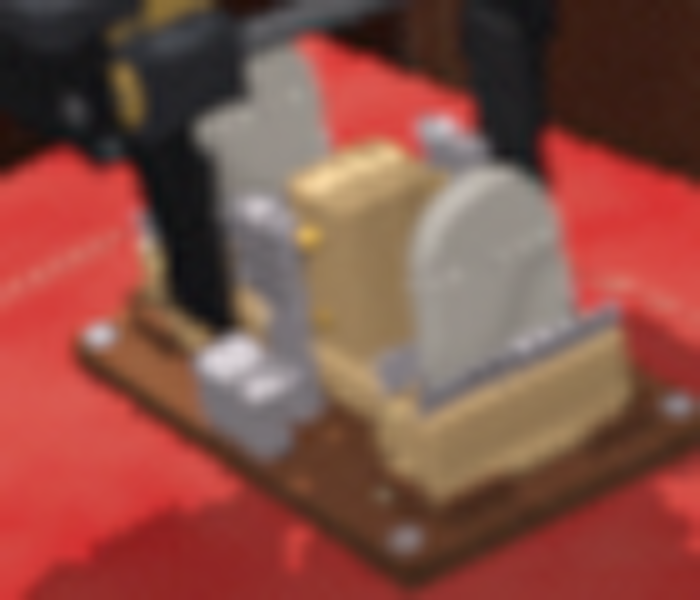

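```bash
python3 - <<'E'
from h import *
i=optics.camera_info('wrist');t=sense()['tcp_pos'];print(t,proj(i,t), i['world_from_camera'].round(4).tolist())
crop(cv2.imread('pics/w12.png'),150,200,410,350,3,'pics/w12c.png')
E
```

```text
[ 0.48283786 -0.26241952  0.04628547] [[277.10432435 269.08608391]] [[0.9893, -0.1401, -0.0407, 0.4962], [-0.1459, -0.946, -0.2894, -0.1817], [0.0021, 0.2922, -0.9563, 0.2081], [0.0, 0.0, 0.0, 1.0]]
```

View pics/w12c.png

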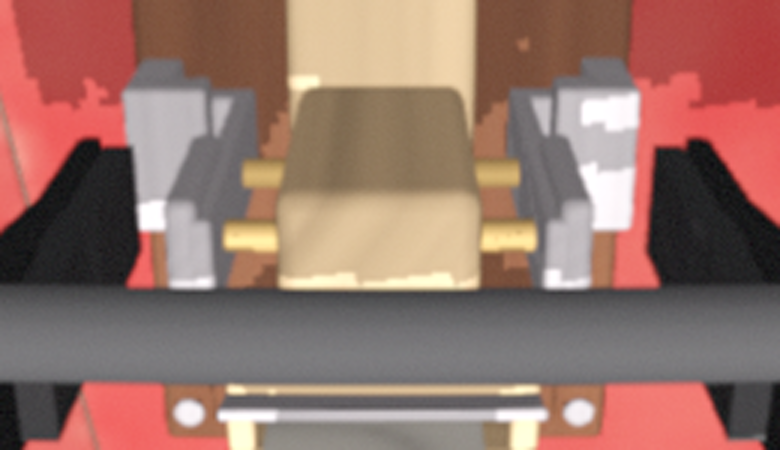

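```bash
python3 - <<'E'
from h import *
i=optics.camera_info('wrist');t=sense()['tcp_pos']
u=np.array([.9895,-.1444,0]);n=np.array([.1444,.9895,0])
for nm,p,z in (('finger tip L',(131,150),.046),('finger tip R',(655,150),.046),('pad top +n L',(172,200),.068),('pad top +n R',(588,200),.068),('housing top +n',(380,192),.068),('keeper top +n',(165,88),.028),('keeper top -n',(150,228),.028)):
    X=plane(i,[np.array(p)/3+[150,200]],z)[0]-t;print(nm,'u',(X@u*1e3).round(1),'n',(X@n*1e3).round(1))
E
```

```text
finger tip L u -40.5 n 10.1
finger tip R u 44.4 n 9.9
pad top +n L u -29.5 n 12.1
pad top +n R u 29.6 n 12.0
housing top +n u 0.0 n 13.4
keeper top +n u -38.2 n 14.0
keeper top -n u -42.9 n -13.6
```

```bash
python3 -m jog '[[[84,-2,0.3,-4,0],[84,-2,0.3,-9,0],[84,-2,0.3,-10,0],[70,-2,0.3,-10,0],[64,-2,0.3,-10,0],[58,-2,0.3,-10,0],[52,-2,0.3,-10,0],[46,-2,0.3,-10,0],[40,-2,0.3,-10,0],[40,-2,0.3,-10,0],[40,-2,0.3,-10,0],[40,-2,0.3,-10,0]]]' 40; python3 - <<'E'
from h import *
s=sense();t=s['tcp_pos'];print(t,s['contact_force'],s['moment'],s['grip_width']*87)
f=optics.grab_frame('wrist');cv2.imwrite('pics/w14.png',f)
f=optics.grab_frame('side');crop(f,160,130,270,220,7,'pics/s14c.png')
E
```

```text
time: 15.2
tcp_pos: [0.4806, -0.2619, 0.0363]
orientation: [0.997, -0.073, 0.0, -0.0]
contact_force: [-0.9, 0.7, 6.2]
grip_width: 0.498
[ 0.48058656 -0.26190041  0.03625723] [-0.87895678  0.71992513  6.23981302] [ 0.08025077  0.31716028 -0.01344259] 43.33235560964844
```

View pics/w14.png

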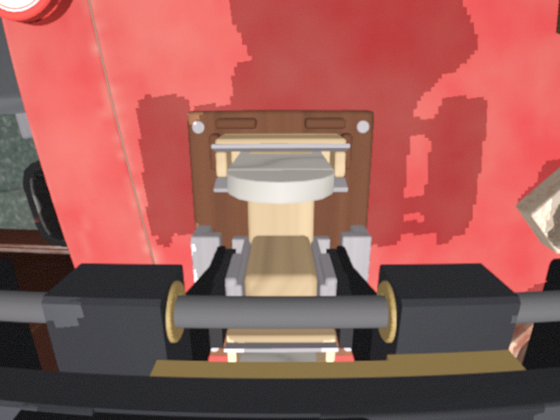

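View pics/s14c.png

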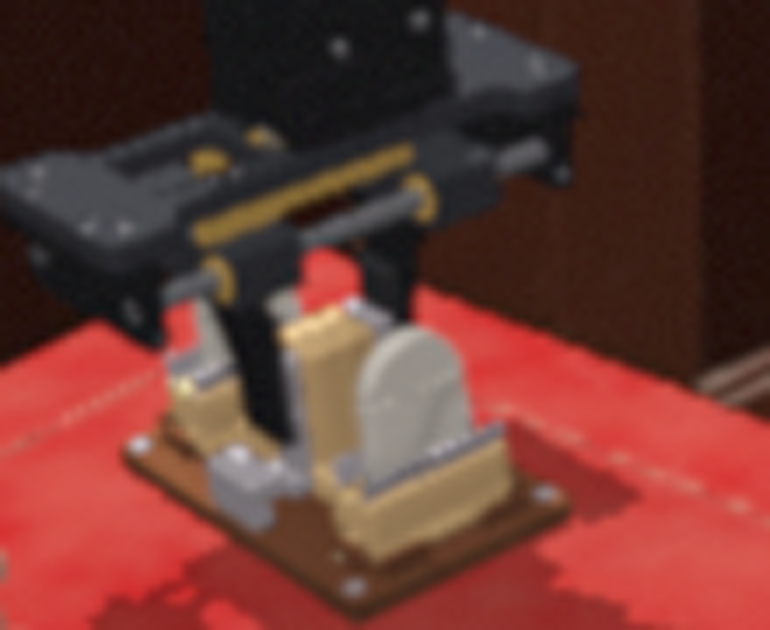

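```bash
python3 -m jog '[[[40,0,0,1,0],[40,0,0,3,0],[40,0,0,6,0],[40,0,0,9,0],[40,0,0,12,0],[40,0,0,15,0],[40,0,0,15,0]]]' 40; python3 - <<'E'
from h import *
f=optics.grab_frame('side');crop(f,160,130,270,220,7,'pics/s15c.png')
E
```

```text
time: 16.18
tcp_pos: [0.4805, -0.262, 0.0509]
orientation: [0.997, -0.073, 0.0, 0.0]
contact_force: [-0.1, 0.1, -4.4]
grip_width: 0.497
```

View pics/s15c.png

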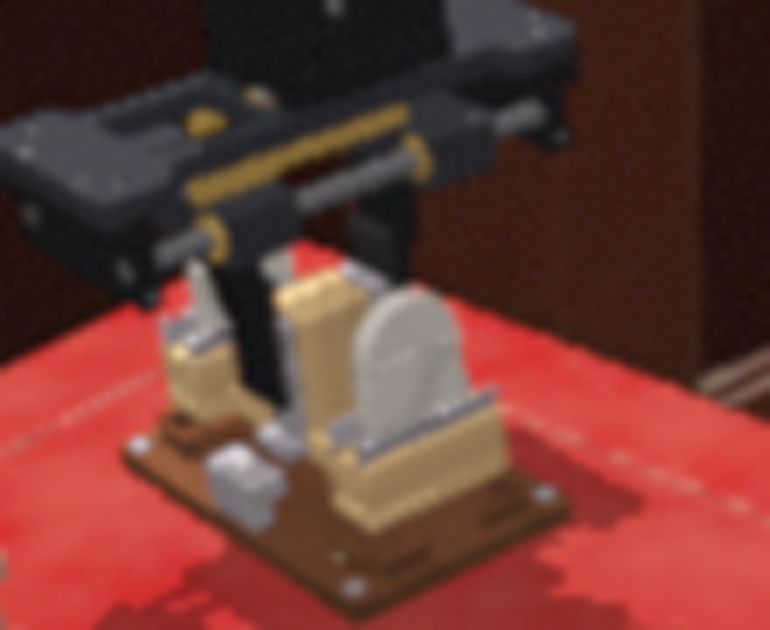

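Unlatched and rising level, 4.4 N weight. Continue up.

```bash
python3 -m jog '[[[40,0,0,6,0],[40,0,0,16,0],[40,0,0,28,0],[40,0,0,40,0],[40,0,0,52,0],[40,0,0,64,0],[40,0,0,74,0],[40,0,0,82,0],[40,0,0,86,0],[40,0,0,87,0],[40,0,0,87,0],[40,0,0,87,0]]]' 40;  python3 -m jog '[[[40,0,0,0,0],[40,0,0,0,0],[40,0,0,0,0],[40,0,0,0,0],[40,0,0,0,0],[40,0,0,0,0]]]' 40; python3 - <<'E'
from h import *
s=sense();print(s['qd'].round(4),s['moment'])
f=optics.grab_frame('side');crop(f,130,80,290,220,5,'pics/s16c.png')
f=optics.grab_frame('wrist');cv2.imwrite('pics/w16.png',f)
E
```

```text
time: 17.73
tcp_pos: [0.4801, -0.2617, 0.1372]
orientation: [0.997, -0.073, -0.0, -0.0]
contact_force: [0.0, 0.3, -4.3]
grip_width: 0.496
time: 18.48
tcp_pos: [0.4803, -0.2618, 0.1376]
orientation: [0.997, -0.073, 0.0, -0.0]
contact_force: [-0.5, 0.0, -4.1]
grip_width: 0.494
[-0.0007  0.0008  0.0002 -0.0025  0.0008 -0.0008 -0.0008] [-0.08643494  0.01414357  0.02338176]
```

View pics/s16c.png

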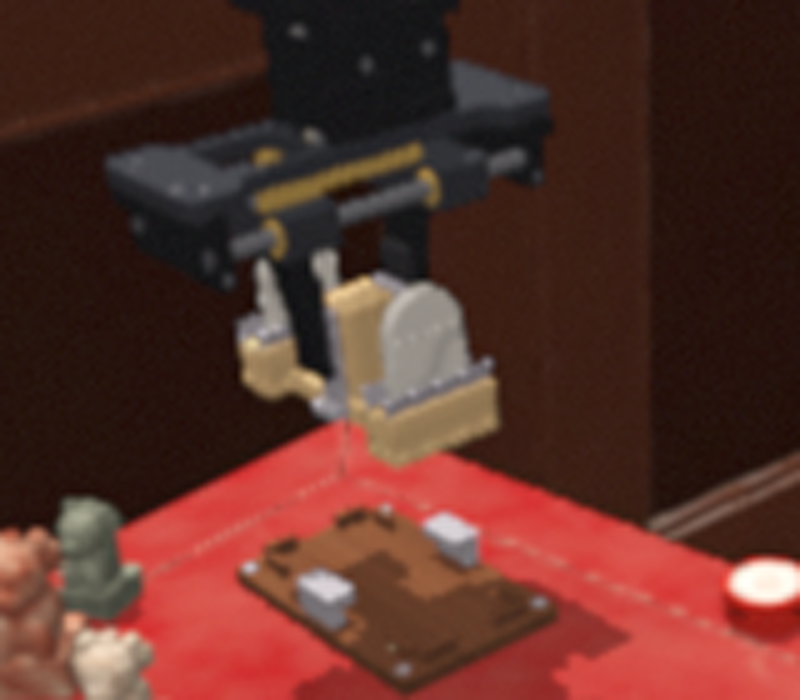

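View pics/w16.png

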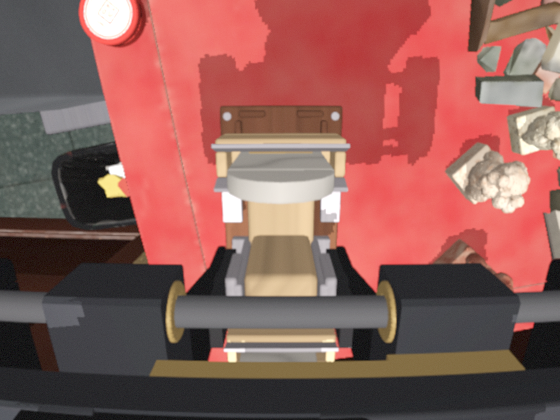

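```bash
python3 -c "
from bench import order
print(order.finish_job())"
```

```text
the job is handed in; nothing more can be done
None
```

The job is handed in at about 18.6 s. The cassette hangs level from its pinched catches about 10 cm above the dock, with both plaques in their slots. The interface gave no verdict.

- **Plaque:** I gripped it by its faces and drew it out along its lean, and it straightened to upright between the pads. I lowered it into the free slot until it touched the floor (about 22–29 N at the wrist) and let go. The wrist view put its top at about 85 mm, against 86 mm expected for a seated plaque. A rougher side-view reading put it 3 mm higher than the stored one, which I took as pixel error.
- **Cassette:** I moved the fingers 2 mm sideways after an image check, then pinched at 40 N. The opening closed to 43 mm against the 46 mm given for fully pressed catches. I had no direct reading of either catch, but the cassette came free of the keepers without resistance.
- **Last checks:**
  - The TCP was at z = 0.138 m, a rise of about 101 mm.
  - The arm was still, with a steady load of 4.1 to 4.3 N.
  - The side view shows the cassette level and well clear of the dock. The stored plaque is standing; the other is mostly hidden behind the fingers there, and its slot sits unchanged in the wrist view.
  - The arm passed clear of the bystanders throughout. I did not measure their positions again at the end.

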